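# Find the heavy side of a rotor by feel

## Task

On the blue balancing stand, press the open bearing cap with the red tab fully down, then take the black crank handle of the rotor and turn the rotor one whole turn, feeling where it pulls. Somewhere inside it sits an eccentric weight that cannot be seen: find the heavy side from the force needed at the crank, then turn the rotor until its heavy side points straight down. Finish while still gripping the crank handle and holding the rotor still there; leave the grease tin, the gauge-pin stand and the marker beside the stand where they are.

Things in the scene. Friction and masses are not known exactly. Their poses are not given: they have to be found in the camera images.
- stand: fixed balancing stand: aluminium base plate 200 x 150 x 12 mm with a blue bearing block. Origin on the work surface under the plate's middle; x along the axle, from the crank (-x, nearer the robot) to the block (+x); z up. The axle is 140 mm above the origin. The block is 50 x 60 mm (x, y), centred at x = +60 mm, top 140 mm high.
- bearing_cap (a joint): angle (rad) of the blue bearing cap with its red tab, hinged on top of the bearing block; 0 = shut flat on the block; about 0.6 to 1.0 at the start, when its red tab stands up. Friction (about 0.1 N m) keeps it where it is left; pressing straight down on it shuts it.
- cap_hinge (a point): hinge pin of the bearing cap, along the stand's x, at x = +60, y = +36, z = 146 mm of the stand. Shut, the cap reaches 93 mm from here to the stand's -y (64 mm of blue cap 46 mm wide, then the red tab 26 mm wide); its blue top is then 157 mm above the work surface, its red top 153 mm.
- wheel (a joint): angle (rad) of the rotor about the stand's +x; 0 = handle straight above the axle; positive moves it from the top to the stand's -y; turns endlessly. Bearing drag (about 0.185 N m at every angle, either way) exceeds the hidden weight's pull (at most 0.14 to 0.175 N m), so it stays where left; the crank turns harder where the heavy side rises, easier where it sinks; under 10 N at the handle.
- crank_sleeve: black crank handle, a freely spinning sleeve 22 mm across and 54 mm long, parallel to the axle. Origin at its middle, x along it (its y and z may point anywhere). It goes round a circle of 42 mm radius about the axle at x = -88 mm of the stand, 58 mm before the rotor's face; at the start it is near the top (within 0.4 rad).
- hub (a point): middle of the rotor's front face, on the axle, at x = -30, z = 140 mm of the stand. The rotor is a grey disc 116 mm across, x = -30 to +4 mm, balanced but for the hidden weight. The point sits a hair (0.05 mm) off the axle to the heavy side, far too little to see in a reading; it turns with the rotor, x along the axle, its y and z at a random angle to the crank and telling nothing of the heavy side.
- tin: bystander: round grease tin, blue lid, 54 mm across, 24 mm high, origin under its middle
- gauge: bystander: green gauge-pin stand, 34 x 62 x 41 mm, origin under its middle
- pen: bystander: black and blue marker, 17 x 133 x 19 mm, lying, origin under its middle

How it is judged:
On the way, in this order (a step that is already met when the one before it is completed fails the run):
1. the bearing cap is pressed shut (value of joint bearing_cap below 0.08 rad), for 0.1 s.
2. the crank handle is round on the far side of its circle (at least 78 mm from where it started) (distance of crank_sleeve from where it was at the start of the episode above 0.078 m).
3. the crank handle comes back to within 25 mm of where it started, which completes the turn (distance of crank_sleeve from where it was at the start of the episode below 0.025 m).
At the end, for the whole second after the job is handed in: The rotor's heavy side points straight down within 0.3 rad (17 degrees), felt at the crank and judged exactly by the hub point's hair of offset, the rotor is still, the fingers still grip the crank handle (over 1 N), and the bearing cap is shut (below 0.08 rad) (value of joint bearing_cap below 0.08 rad and height (world z) of hub below 0.139952 m and contact force between the fingers and crank_sleeve above 1 N and velocity of joint wheel between -0.1 and 0.1 rad/s); the arm keeps its last pose, push and grip.
It fails at once if the grease tin is moved by more than 30 mm (distance of tin from where it was at the start of the episode above 0.03 m).
It fails at once if the gauge-pin stand is moved by more than 30 mm (distance of gauge from where it was at the start of the episode above 0.03 m).
It fails at once if the marker is moved by more than 30 mm (distance of pen from where it was at the start of the episode above 0.03 m).
It also fails if it takes over 72 s, if anything falls off the work surface, if the arm or the gripper's body presses on something with over 40 N, if the wrist force passes 120 N, or if a joint passes its speed limit or range.

## Robot

A 6-joint arm with a two-finger parallel gripper is mounted at the origin on the work surface; the furniture and walls round the work are solid. World frame = base frame: x ahead of the robot, y to its left, z up, the work surface at z = 0. Lengths are in m, angles in rad, forces in N, time in s.
With the tool pointing down it reaches from about 0.3 to 0.75 m from the base axis. Payload 8.5 kg.
Tool frame: the origin (TCP) lies midway between the tips of the shut fingers; the grasp point (between the pads) lies 19 mm behind it (pinch_z is the distance from the TCP to the grasp point, in m); z points along the fingers, y is the line along which they close (so a half turn about z gives the same grasp; the last joint's range is limited). The gripper opens to 88 mm and grips with 3 to 60 N. Pads are 18 mm wide; open, the fingers measure 123 mm over their backs; the gripper's body (75 mm by 187 mm) begins 45 mm behind the grasp point.
Start: joints at [1.122, 0.381, 1.297, -0, 1.464, -0.215], TCP at [0.127, 0.535, 0.239] pointing down, gripper open.
Joint ranges: [-3.11, 3.11], [-0.89, 2.33], [0.22, 2.48], [-1.42, 4.56], [0.17, 2.85], [-2.88, 2.88]. Speed limits (rad/s): [2.39, 2.39, 3.14, 3.14, 3.14, 3.14].

## Interface

Orientations are given as a 3x3 rotation matrix whose columns are the frame's x, y, z axes.
In Python, from workcell import sense, grab_frame, job_done, spot_in, pinch_z gives the robot as it stands. The module is installed in compiled form; this text tells all that it offers.
- The arm moves only by the tool carry_out, never from a script. Its argument "rows" is text: rows parted by semicolons, each of 7 numbers parted by spaces: the shift along the tool's x, y, z as a fraction of full scale, then the turn, a rotation vector about the tool's x, y, z as a fraction of full scale, then the opening, from -1 (shut) to 1 (fully open), so that 0 is half open. In form: dx dy dz ax ay az hand; .... A call has 1 to 5 rows; each row shifts and turns the commanded pose from where the row before left it, along the tool's axes as they then stand; what a row does not reach is not made up. Full scale, the value 1, is 2.5 cm for a shift and 5 degrees for a turn. A row lasts 1/12 s, in which the tool goes at most 41.7 mm and 7.16 degrees, less where a joint would pass 70% of its speed; a pose out of reach is approached as far as the arm can. A call with a number of a shift or a turn outside -1 to 1 is refused whole. A call with a gripper value outside its range is refused whole. The fingers move at their own pace and stop on an object; "grip_force" is the grip in N (left out, the last holds). Time passes only in rows, so rows that do not move let the fingers close. It gives the time, the measured TCP pose, the force, the opening and the grip force at its end, in the units of the state.
- sense(): the state, without advancing time (a new reading comes with each control period).
- grab_frame(name): name is "scene" or "top" or "wrist"; returns a dict with "pixels" (420x560x3 uint8, red, green, blue), "z_map" (420x560 float32, m along the optical axis (not along the pixel's ray), 0 where there is no reading), "fx", "fy", "cx", "cy" (pixels), "R" (3x3) and "t" (3): a world point X has camera coordinates R X + t; the wrist camera has in their place "tool_from_camera" (4x4, takes a point from camera to tool coordinates, whose origin is the TCP and whose axes are the flange's). Camera axes: x right, y down, z forward; pixel columns grow to the right and rows downward; lengths in m; the calibration is good to about 2 mm. The wrist camera is an equidistant fisheye: a pixel r from the principal point sees the ray r / f radians off the axis. A picture is of the moment at which its call begins: read the wrist's pose just before it.
- job_done(): hands the job in; it is judged then, once.
Trained networks look in a picture, given as the dict that the camera call returned (one of the last four; its "shot" number tells which), for a name from the list of things; names that differ only in an ending like _2 or _b are one class to them, and where a whole thing is asked for, a point or a joint stands for the part that bears it (a point fixed in the world has none). Each returns a list of dicts, best first, with "confidence" (0 to 1); they miss things now and then, are a little off and sometimes report something else, mostly with a low value. They report only what shows in the picture. A call takes as long as a camera call.
- spot_in(query, picture): "point" ([x, y, z] in m, in world coordinates, good to about 4 mm: the middle of the surface that is visible of it).
The state is a dict: "time_s": time; "joint_pos": joint angles; "joint_vel": joint speeds; "effort": joint torques, N m; "eef_pos": TCP position; "tcp_rot": TCP orientation; "ft_force": force on the tool from outside, world axes, zero at the start; "moment": the same for the moment, N m; "finger_gap": finger opening in m; "grip_force": force on a finger pad.
Only numpy, scipy, OpenCV 4.12 (cv2) and the standard library are available. Lean on these libraries where they do the work, as an engineer would, in place of code of your own. Each camera call takes 0.05 s, during which the arm holds its last target. There are 200 camera calls.

## Working session

There is one attempt and no reset: what is moved stays moved. The work goes in short steps, Python scripts to look and compute and a tool call to move; the robot and the scene stay as the last step left them, time stands still between calls to the robot, and variables do not carry over. Pictures are saved under pics/ and viewed, at most 10 in all, crops included, and the job is handed in when it is done.

Besides the shell and the picture viewer there is one more tool, called after "Emit:" by a JSON object that holds its "op" and its "data", one argument or row to a line. carry_out: Moves the arm, as the interface text tells. Its arguments: {"type":"object","properties":{"rows":{"type":"string"},"grip_force":{"type":"number"}},"required":["rows"]}

```bash
mkdir -p pics
cat > h.py <<'E'
import numpy as np, cv2
from workcell import *
def world(p,mask):
    v,u=np.nonzero(mask&(p['z_map']>0)); z=p['z_map'][v,u]
    c=np.stack([(u-p['cx'])/p['fx']*z,(v-p['cy'])/p['fy']*z,z],1)
    return (c-p['t'])@np.array(p['R'])
E
python3 - <<'E'
from h import *
print(sense(), pinch_z)
for n in ['scene','top']:
    p=grab_frame(n); cv2.imwrite(f'pics/{n}1.png',p['pixels'][:,:,::-1])
    for q in ['stand','bearing_cap','crank_sleeve','wheel','tin','gauge','pen']:
        print(n,q,[(np.round(d['point'],3),round(d['confidence'],2)) for d in spot_in(q,p)[:2]])
E
```

```text
{'time_s': 0.0, 'joint_pos': array([ 1.12169484e+00,  3.81171139e-01,  1.29822907e+00,  7.31650756e-06,
        1.46359397e+00, -2.15321292e-01]), 'joint_vel': array([-3.11277374e-04,  5.75955409e-04,  1.85839855e-05,  1.09077246e-04,
       -1.35552957e-03, -2.17412974e-04]), 'effort': array([-3.95600182e-04, -4.37922120e+01, -2.24547011e+01,  7.13002053e-02,
        3.53038218e-02, -1.08992490e-04]), 'eef_pos': array([0.12730226, 0.53478546, 0.23816181]), 'tcp_rot': array([[-9.72797365e-01,  2.31656878e-01, -6.15034282e-04],
       [ 2.31657491e-01,  9.72796598e-01, -1.25938858e-03],
       [ 3.06557230e-04, -1.36760719e-03, -9.99999018e-01]]), 'ft_force': array([ 0.27751717,  0.19346269, -0.29698426]), 'moment': array([-0.03547661, -0.03103538,  0.0113123 ]), 'grip_force': 0.0, 'finger_gap': 0.08809911375908225} 0.0187
scene stand [(array([ 0.565, -0.105,  0.015]), 0.95)]
scene bearing_cap [(array([ 0.644, -0.085,  0.194]), 0.8)]
scene crank_sleeve [(array([ 0.498, -0.093,  0.186]), 0.64)]
scene wheel [(array([ 0.567, -0.1  ,  0.174]), 0.81), (array([ 0.566, -0.104,  0.013]), 0.56)]
scene tin [(array([0.541, 0.071, 0.023]), 0.61)]
scene gauge [(array([ 0.659, -0.251,  0.017]), 0.61)]
scene pen []
top stand [(array([ 0.579, -0.081,  0.027]), 0.58), (array([ 0.654, -0.076,  0.192]), 0.21)]
top bearing_cap [(array([ 0.653, -0.076,  0.187]), 0.61)]
top crank_sleeve [(array([ 0.505, -0.084,  0.191]), 0.55)]
top wheel [(array([ 0.507, -0.085,  0.19 ]), 0.68), (array([ 0.569, -0.092,  0.188]), 0.6)]
top tin []
top gauge [(array([ 0.658, -0.249,  0.019]), 0.68)]
top pen [(array([ 0.656, -0.254,  0.017]), 0.69), (array([ 0.518, -0.265,  0.018]), 0.62)]
```

```bash
python3 - <<'E'
import cv2,numpy as np
a=cv2.imread('pics/scene1.png');b=cv2.imread('pics/top1.png')
cv2.imwrite('pics/both.png',cv2.resize(np.vstack([a,b]),(400,600)) if 0 else cv2.resize(np.hstack([a,b]),(800,300)))
E
python3 - <<'E'
from h import *
p=grab_frame('top'); 
X=world(p,np.ones(p['z_map'].shape,bool))
# base plate: z 8..16mm
def rect(m):
    q=X[m][:,:2].astype(np.float32); return cv2.minAreaRect(q*1000),len(q)
near=(np.abs(X[:,0]-.58)<.16)&(np.abs(X[:,1]+.09)<.13)
print('plate',rect(near&(X[:,2]>.009)&(X[:,2]<.015)))
m=near&(X[:,2]>.15); 
h=cv2.cvtColor(p['pixels'],cv2.COLOR_RGB2HSV)
z=p['z_map']>0
hs=h[z]
c=(hs[:,2]<70)&(X[:,2]>.165)&near
print('dark',X[c].mean(0),np.percentile(X[c],[2,98],axis=0),c.sum(),rect(c))
blue=(hs[:,0]>95)&(hs[:,0]<130)&(hs[:,1]>120)&near&(X[:,2]>.12)
print('blue',rect(blue),np.percentile(X[blue],[2,98],axis=0))
red=((hs[:,0]<8)|(hs[:,0]>172))&(hs[:,1]>120)&near&(X[:,2]>.12)
print('red',X[red].mean(0),np.percentile(X[red],[2,98],axis=0))
g=(np.abs(X[:,0]-.58)<.05)&near&(X[:,2]>.15); print('wheel',rect(g),X[g].max(0))
E
```

```text
plate (((596.371826171875, -121.63096618652344), (200.15670776367188, 202.61915588378906), 3.7191147804260254), 1744)
dark [ 0.58630826 -0.0841225   0.18447095] [[ 0.48579943 -0.14433163  0.16650146]
 [ 0.66853682 -0.04655042  0.20186655]] 871 (((575.9345703125, -95.43722534179688), (103.48658752441406, 189.32229614257812), 86.79269409179688), 871)
blue (((583.318115234375, -92.85809326171875), (184.27511596679688, 71.57633972167969), 7.167970657348633), 521) [[ 0.62818884 -0.11931443  0.12865942]
 [ 0.67172309 -0.05096076  0.20179179]]
red [ 0.65491628 -0.10244768  0.21168412] [[ 0.64418036 -0.11192314  0.20063644]
 [ 0.66580344 -0.09344868  0.22139051]]
wheel (((577.1204833984375, -92.30760192871094), (111.34719848632812, 91.93896484375), 62.64137268066406), 991) [ 0.62990245 -0.03950514  0.20198429]
```

View pics/both.png

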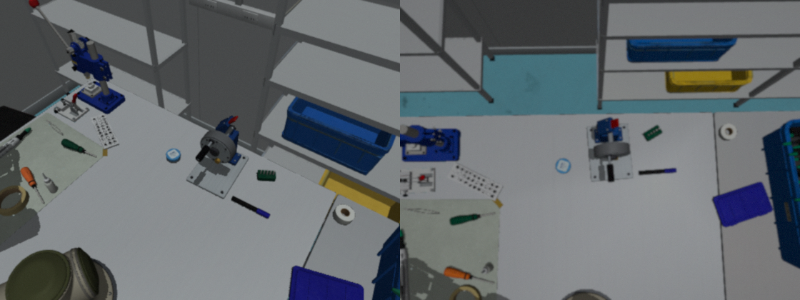

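Run:
```python
from h import *
p=grab_frame('top')
X=world(p,np.ones(p['z_map'].shape,bool)); 
def near(x,y,a,b): return (np.abs(X[:,0]-x)<a)&(np.abs(X[:,1]-y)<b)
def rect(m):
    q=X[m]; (c,s,a)=cv2.minAreaRect((q[:,:2]*1000).astype(np.float32)); print(np.round(c,1),np.round(s,1),round(a,1),m.sum(),np.round(np.percentile(q[:,2],[5,50,95]),3))
m=near(.505,-.084,.04,.03)&(X[:,2]>.15); rect(m)
q=X[m]; 
for lo in np.arange(.465,.545,.008):
    s=q[(q[:,0]>=lo)&(q[:,0]<lo+.008)]
    if len(s)>2: print(round(lo,3),len(s),s[:,1].min().round(4),s[:,1].max().round(4),s[:,2].max().round(4))
w=near(.575,-.09,.035,.08)&(X[:,2]>.15); rect(w)
Q=X[w]
for lo in np.arange(-.16,-.03,.01):
    s=Q[(Q[:,1]>=lo)&(Q[:,1]<lo+.01)]
    if len(s)>2: print(round(lo,3),len(s),s[:,0].min().round(4),s[:,0].max().round(4),s[:,2].max().round(4))
# plate
pl=near(.57,-.1,.13,.1)&(X[:,2]>.008)&(X[:,2]<.016); rect(pl)
pix=p['pixels'][60:200,250:420] if 0 else p['pixels']
R=np.array(p['R']);c=R@[.57,-.09,.1]+p['t'];u=int(c[0]/c[2]*p['fx']+p['cx']);v=int(c[1]/c[2]*p['fy']+p['cy']);print(u,v)
a=cv2.resize(pix[v-60:v+60,u-70:u+70,::-1],(700,600),interpolation=2)
cv2.imwrite('pics/top2.png',a)
```

```text
[511.3 -88.2] [64.4 20.4] 3.2 256 [0.183 0.189 0.193]
0.473 8 -0.0969 -0.0816 0.1925
0.481 39 -0.0992 -0.0795 0.1948
0.489 39 -0.0994 -0.0796 0.193
0.497 27 -0.0974 -0.0798 0.1945
0.505 38 -0.0976 -0.078 0.1946
0.513 38 -0.0978 -0.078 0.1922
0.521 29 -0.0979 -0.0782 0.1948
0.529 25 -0.0959 -0.0782 0.1949
0.537 13 -0.0898 -0.083 0.1897
[576.  -96.4] [ 64.  114.8] 15.9 957 [0.155 0.189 0.199]
-0.16 8 0.5679 0.5933 0.1613
-0.15 59 0.5667 0.6006 0.1789
-0.14 73 0.5644 0.6005 0.189
-0.13 81 0.5648 0.6001 0.1961
-0.12 75 0.5647 0.5993 0.1989
-0.11 115 0.5532 0.5992 0.2014
-0.1 97 0.553 0.6089 0.2013
-0.09 118 0.5407 0.5969 0.2021
-0.08 94 0.5574 0.5975 0.2001
-0.07 71 0.5596 0.5963 0.1955
-0.06 89 0.5591 0.5949 0.1898
-0.05 65 0.5608 0.5946 0.1783
-0.04 12 0.5661 0.5927 0.1582
[ 577.9 -101. ] [234.1 188.3] 3.8 2036 [0.009 0.012 0.015]
293 217
```

View pics/top2.png

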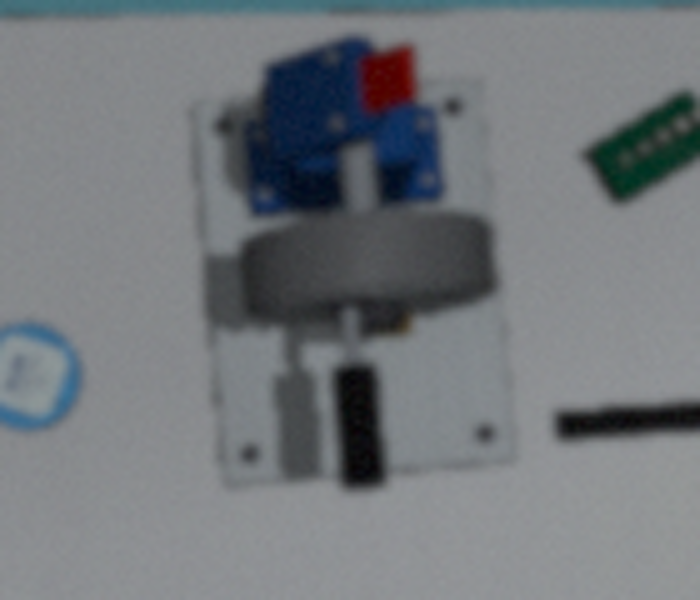

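Emit:
{"op": "carry_out", "data": {
  "rows": "-1 -0.7 -0.3 0 0 -0.7 -1;-1 -0.7 -0.3 0 0 -0.7 -1;-1 -0.7 -0.3 0 0 -0.7 -1;-1 -0.7 -0.3 0 0 -0.7 -1;-1 -0.7 -0.3 0 0 -0.64 -1",
  "grip_force": 20
}}

```text
time_s: 1.32
eef_pos: [0.2421, 0.4334, 0.2768]
tcp_rot: [[-0.998, -0.07, 0.0], [-0.07, 0.998, 0.0], [-0.0, 0.0, -1.0]]
ft_force: [-0.7, 0.8, 0.5]
finger_gap: 0.0568
grip_force: 0.0
```

```bash
cat >> h.py <<'E'
Y=.066; O=np.array([.593,-.0966,0]); S=np.array([[np.cos(Y),-np.sin(Y),0],[np.sin(Y),np.cos(Y),0],[0,0,1]])
def go(stand_mm):
    s=sense(); T=O+S@(np.array(stand_mm)/1000)
    d=s['tcp_rot'].T@(T-s['eef_pos'])
    want=np.stack([-S[:,0],S[:,1],[0,0,-1]],1)
    print('target',T.round(4),'tool shift/25mm',(d/.025).round(2),'turn/5deg',(cv2.Rodrigues(s['tcp_rot'].T@want)[0].ravel()/np.radians(5)).round(2))
E
python3 -c "
from h import *
go([60,-15,250]); print(sense()['eef_pos'],sense()['joint_pos'])"
```

```text
target [ 0.6539 -0.1076  0.25  ] tool shift/25mm [-14.92 -22.74   1.07] turn/5deg [0.   0.   0.05]
[0.24208889 0.43335215 0.27682258] [ 8.22365630e-01  2.59257962e-01  1.36719216e+00 -3.30038649e-06
  1.51489925e+00 -8.18357627e-01]
```

Emit:
{"op": "carry_out", "data": {
  "rows": "-0.65 -1 0 0 0 0 -1;-0.65 -1 0 0 0 0 -1;-0.65 -1 0 0 0 0 -1;-0.65 -1 0 0 0 0 -1;-0.65 -1 0 0 0 0 -1"
}}

```text
time_s: 1.73
eef_pos: [0.3314, 0.3139, 0.2764]
tcp_rot: [[-0.998, -0.067, 0.0], [-0.067, 0.998, 0.0], [-0.0, 0.0, -1.0]]
ft_force: [-0.0, 0.3, 0.1]
finger_gap: 0.0237
grip_force: 0.0
```

Emit:
{"op": "carry_out", "data": {
  "rows": "-0.65 -1 0 0 0 0 -1;-0.65 -1 0 0 0 0 -1;-0.65 -1 0 0 0 0 -1;-0.65 -1 0 0 0 0 -1;-0.65 -1 0 0 0 0 -1"
}}

```text
time_s: 2.15
eef_pos: [0.4209, 0.1945, 0.2764]
tcp_rot: [[-0.998, -0.066, 0.0], [-0.066, 0.998, 0.0], [-0.0, 0.0, -1.0]]
ft_force: [0.4, 0.8, -0.6]
finger_gap: 0.0005
grip_force: 0.0
```

Emit:
{"op": "carry_out", "data": {
  "rows": "-0.65 -1 0 0 0 0 -1;-0.65 -1 0 0 0 0 -1;-0.65 -1 0 0 0 0 -1;-0.65 -1 0 0 0 0 -1;-0.65 -1 0 0 0 0 -1"
}}

```text
time_s: 2.57
eef_pos: [0.5103, 0.0751, 0.2763]
tcp_rot: [[-0.998, -0.066, 0.0], [-0.066, 0.998, 0.0], [-0.0, 0.0, -1.0]]
ft_force: [0.6, 1.0, -0.3]
finger_gap: 0.0003
grip_force: 0.0
```

Emit:
{"op": "carry_out", "data": {
  "rows": "-0.65 -1 0 0 0 0 -1;-0.65 -1 0 0 0 0 -1;-0.65 -1 0 0 0 0 -1;-0.65 -1 0 0 0 0 -1;0 0 0 0 0 0 -1"
}}

```text
time_s: 2.98
eef_pos: [0.5832, -0.0229, 0.2751]
tcp_rot: [[-0.998, -0.063, -0.0], [-0.063, 0.998, -0.001], [0.0, -0.001, -1.0]]
ft_force: [0.8, 0.2, 0.8]
finger_gap: 0.0006
grip_force: 0.0
```

Run:
```python
from h import *
s=sense();go([60,-15,250]); print(s['eef_pos'],s['finger_gap'])
p=grab_frame('wrist'); cv2.imwrite('pics/w1.png',p['pixels'][:,:,::-1])
for q in ['bearing_cap','crank_sleeve','wheel','stand']:
    print(q,[(np.round(d['point'],3),round(d['confidence'],2)) for d in spot_in(q,p)[:2]])
```

```text
target [ 0.6539 -0.1076  0.25  ] tool shift/25mm [-2.61 -3.56  1.01] turn/5deg [-0.01 -0.   -0.04]
[ 0.58316294 -0.02287252  0.27513029] 0.0005739530103053647
bearing_cap [(array([ 0.632, -0.066,  0.163]), 0.5)]
crank_sleeve [(array([ 0.504, -0.088,  0.19 ]), 0.67)]
wheel [(array([ 0.57 , -0.082,  0.187]), 0.68)]
stand [(array([ 0.571, -0.079,  0.141]), 0.87), (array([0.55 , 0.071, 0.027]), 0.2)]
```

View pics/w1.png

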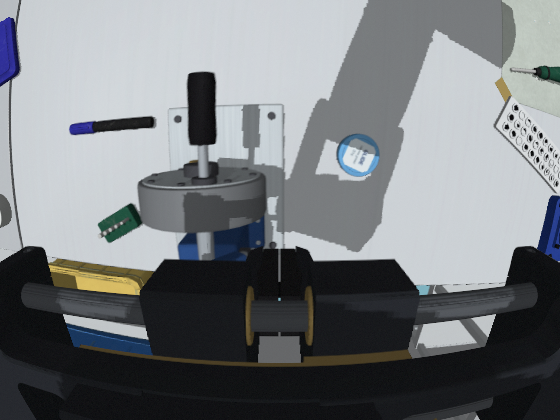

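Emit:
{"op": "carry_out", "data": {
  "rows": "-0.65 -0.89 0.2 0 0 0 -1;-0.65 -0.89 0.2 0 0 0 -1;-0.65 -0.89 0.2 0 0 0 -1;-0.65 -0.89 0.2 0 0 0 -1;0 0 0 0 0 0 -1"
}}

```text
time_s: 3.65
eef_pos: [0.6531, -0.1058, 0.2542]
tcp_rot: [[-0.998, -0.065, -0.002], [-0.065, 0.998, -0.0], [0.002, 0.0, -1.0]]
ft_force: [0.7, -0.1, -0.5]
finger_gap: 0.0006
grip_force: 0.0
```

Emit:
{"op": "carry_out", "data": {
  "rows": "0 0 0.7 0 0 0 -1;0 0 0.7 0 0 0 -1;0 0 0.7 0 0 0 -1;0 0 0.7 0 0 0 -1;0 0 0.5 0 0 0 -1"
}}

```text
time_s: 4.07
eef_pos: [0.6515, -0.1031, 0.1745]
tcp_rot: [[-0.998, -0.067, 0.002], [-0.067, 0.998, -0.002], [-0.002, -0.002, -1.0]]
ft_force: [0.9, -5.4, 4.1]
finger_gap: 0.0003
grip_force: 3.8
```

```bash
python3 -c "
from h import *
go([60,-15,157]); print(sense()['eef_pos'],sense()['ft_force'])"
```

```text
target [ 0.6539 -0.1076  0.157 ] tool shift/25mm [-0.08 -0.18  0.7 ] turn/5deg [-0.02  0.02  0.01]
[ 0.65154805 -0.10314738  0.17446965] [ 0.93992915 -5.37838952  4.11298539]
```

Emit:
{"op": "carry_out", "data": {
  "rows": "0 0 0.2 0 0 0 -1;0 0 0.2 0 0 0 -1;0 0 0.14 0 0 0 -1;0 0 0 0 0 0 -1;0 0 0 0 0 0 -1"
}}

```text
time_s: 4.48
eef_pos: [0.6518, -0.103, 0.1605]
tcp_rot: [[-0.998, -0.067, 0.0], [-0.067, 0.998, 0.0], [-0.0, 0.0, -1.0]]
ft_force: [-0.6, 0.4, -0.2]
finger_gap: 0.0002
grip_force: 0.0
```

Emit:
{"op": "carry_out", "data": {
  "rows": "0 0 0.1 0 0 0 -1;0 0 0.08 0 0 0 -1;0 0 0 0 0 0 -1;0 0 0 0 0 0 -1"
}}

```text
time_s: 4.82
eef_pos: [0.6521, -0.1035, 0.1573]
tcp_rot: [[-0.998, -0.066, 0.002], [-0.066, 0.998, -0.001], [-0.002, -0.001, -1.0]]
ft_force: [-2.1, 0.8, 8.2]
finger_gap: 0.0007
grip_force: 4.2
```

Run:
```python
from h import *
p=grab_frame('scene')
s=sense();print(s['eef_pos'],s['ft_force'])
c=np.array(p['R'])@[.64,-.1,.15]+p['t'];u=int(c[0]/c[2]*p['fx']+p['cx']);v=int(c[1]/c[2]*p['fy']+p['cy'])
cv2.imwrite('pics/s2.png',cv2.resize(p['pixels'][max(v-55,0):v+55,u-65:u+65,::-1],(650,550),interpolation=2))
```

```text
[ 0.65211196 -0.10345043  0.15732733] [-2.34807171  0.47444538  8.12166674]
```

View pics/s2.png

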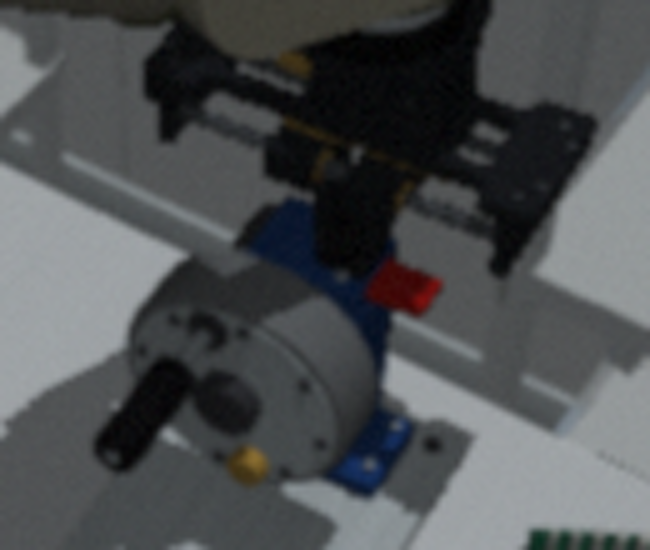

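Emit:
{"op": "carry_out", "data": {
  "rows": "0 0 -1 0 0 0 -1;0 0 -1 0 0 0 -1;0 0 -1 0 0 0 -1;1 0.2 -0.3 0 0 0 0;1 0.2 0 0 0 0 0.4"
}}

```text
time_s: 5.28
eef_pos: [0.6017, -0.0969, 0.2402]
tcp_rot: [[-0.998, -0.067, 0.004], [-0.067, 0.998, -0.001], [-0.004, -0.002, -1.0]]
ft_force: [0.6, -0.5, -0.4]
finger_gap: 0.0117
grip_force: 0.0
```

Emit:
{"op": "carry_out", "data": {
  "rows": "1 0.2 0 0 0 0 0.4;1 0.2 0 0 0 0 0.4;1 0.2 0 0 0 0 0.4;1 0.2 0 0 0 0 0.4;0 0 0 0 0 0 0.4"
}}

```text
time_s: 5.7
eef_pos: [0.4969, -0.0824, 0.2387]
tcp_rot: [[-0.998, -0.066, -0.001], [-0.066, 0.998, 0.001], [0.001, 0.001, -1.0]]
ft_force: [0.9, -0.2, 0.5]
finger_gap: 0.0449
grip_force: 0.0
```

Run:
```python
from h import *
s=sense();go([-92,14,162]); print(s['eef_pos'],s['finger_gap'])
p=grab_frame('wrist'); cv2.imwrite('pics/w2.png',p['pixels'][:,:,::-1])
for q in ['bearing_cap','crank_sleeve','wheel']:
    print(q,[(np.round(d['point'],3),round(d['confidence'],2)) for d in spot_in(q,p)[:2]])
p=grab_frame('top');print([(np.round(d['point'],3),round(d['confidence'],2)) for d in spot_in('bearing_cap',p)[:2]])
```

```text
target [ 0.5003 -0.0887  0.162 ] tool shift/25mm [-0.12 -0.26  3.07] turn/5deg [ 0.01 -0.01  0.  ]
[ 0.49688014 -0.08242259  0.23868053] 0.044928785653873544
bearing_cap [(array([ 0.636, -0.085,  0.156]), 0.69)]
crank_sleeve [(array([ 0.501, -0.083,  0.189]), 0.86)]
wheel [(array([ 0.559, -0.088,  0.188]), 0.74)]
[(array([ 0.652, -0.088,  0.16 ]), 0.86)]
```

View pics/w2.png

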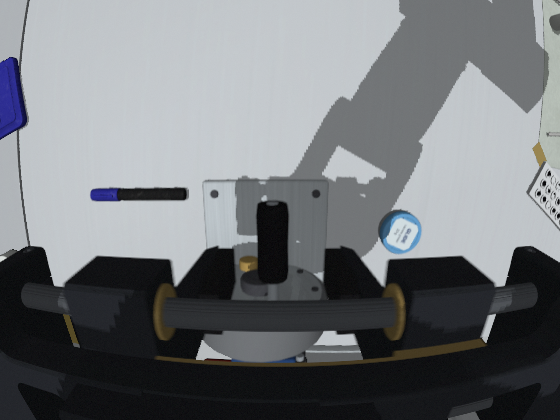

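Emit:
{"op": "carry_out", "data": {
  "rows": "-0.1 -0.2 0.8 0 0 0 0.4;0 0 0.8 0 0 0 0.2;0 0 0.8 0 0 0 0.1;0 0 0.5 0 0 0 0;0 0 0.15 0 0 0 -0.3"
}}

```text
time_s: 6.42
eef_pos: [0.5027, -0.0881, 0.1597]
tcp_rot: [[-0.998, -0.066, -0.004], [-0.066, 0.998, 0.002], [0.003, 0.002, -1.0]]
ft_force: [0.1, 0.1, -0.9]
finger_gap: 0.0396
grip_force: 0.0
```

Emit:
{"op": "carry_out", "data": {
  "rows": "0 0 0 0 0 0 -1;0 0 0 0 0 0 -1;0 0 0 0 0 0 -1;0 0 0 0 0 0 -1;0 0 0 0 0 0 -1",
  "grip_force": 30
}}

```text
time_s: 6.83
eef_pos: [0.5035, -0.0882, 0.1627]
tcp_rot: [[-0.998, -0.066, 0.002], [-0.066, 0.998, -0.0], [-0.002, -0.0, -1.0]]
ft_force: [1.4, 3.6, 1.8]
finger_gap: 0.0212
grip_force: 29.3
```

Run:
```python
from h import *
s=sense(); print(s['eef_pos'],s['finger_gap'],s['grip_force'],s['ft_force'])
print((S.T@(s['eef_pos']-O)*1000).round(1))
```

```text
[ 0.50351016 -0.0881736   0.16274209] 0.021203654359126106 29.30969266919419 [1.4319396 3.5987597 1.8220376]
[-88.7  14.3 162.7]
```

Run:
```python
import numpy as np
t=-.347+np.arange(17)*np.pi/8
y=-42*np.sin(t);z=42*np.cos(t)
for k in range(16): print(k,round(t[k+1],2),'dy %.3f dz %.3f'%((y[k+1]-y[k])/125,-(z[k+1]-z[k])/125))
```

```text
0 0.05 dy -0.130 dz -0.020
1 0.44 dy -0.127 dz 0.031
2 0.83 dy -0.106 dz 0.078
3 1.22 dy -0.068 dz 0.112
4 1.62 dy -0.020 dz 0.130
5 2.01 dy 0.031 dz 0.127
6 2.4 dy 0.078 dz 0.106
7 2.79 dy 0.112 dz 0.068
8 3.19 dy 0.130 dz 0.020
9 3.58 dy 0.127 dz -0.031
10 3.97 dy 0.106 dz -0.078
11 4.37 dy 0.068 dz -0.112
12 4.76 dy 0.020 dz -0.130
13 5.15 dy -0.031 dz -0.127
14 5.54 dy -0.078 dz -0.106
15 5.94 dy -0.112 dz -0.068
```

Emit:
{"op": "carry_out", "data": {
  "rows": "0 -0.13 -0.02 0 0 0 -1;0 -0.13 -0.02 0 0 0 -1;0 -0.13 -0.02 0 0 0 -1;0 -0.13 -0.02 0 0 0 -1;0 -0.13 -0.02 0 0 0 -1"
}}

```text
time_s: 7.25
eef_pos: [0.5045, -0.1047, 0.164]
tcp_rot: [[-0.998, -0.066, 0.001], [-0.066, 0.998, 0.001], [-0.001, 0.001, -1.0]]
ft_force: [8.8, 5.2, -12.2]
finger_gap: 0.0208
grip_force: 29.9
```

Emit:
{"op": "carry_out", "data": {
  "rows": "0 -0.127 0.031 0 0 0 -1;0 -0.127 0.031 0 0 0 -1;0 -0.127 0.031 0 0 0 -1;0 -0.127 0.031 0 0 0 -1;0 -0.127 0.031 0 0 0 -1"
}}

```text
time_s: 7.67
eef_pos: [0.5054, -0.1194, 0.159]
tcp_rot: [[-0.998, -0.066, -0.0], [-0.066, 0.998, 0.004], [-0.0, 0.004, -1.0]]
ft_force: [11.9, 11.3, -16.4]
finger_gap: 0.0207
grip_force: 30.1
```

Emit:
{"op": "carry_out", "data": {
  "rows": "0 -0.106 0.078 0 0 0 -1;0 -0.106 0.078 0 0 0 -1;0 -0.106 0.078 0 0 0 -1;0 -0.106 0.078 0 0 0 -1;0 -0.106 0.078 0 0 0 -1"
}}

```text
time_s: 8.08
eef_pos: [0.5062, -0.1313, 0.149]
tcp_rot: [[-0.998, -0.066, -0.001], [-0.066, 0.998, 0.006], [0.0, 0.006, -1.0]]
ft_force: [12.4, 18.5, -13.5]
finger_gap: 0.0209
grip_force: 30.1
```

Run:
```python
from h import *
s=sense(); print((S.T@(s['eef_pos']-O)*1000).round(1),s['ft_force'],s['moment'],s['grip_force'],s['finger_gap'])
```

```text
[-88.9 -28.9 149. ] [ 12.3929651   18.52268106 -13.45141991] [ 2.66952897 -1.76129618  0.01176893] 30.060921201948076 0.02094798625286329
```

Emit:
{"op": "carry_out", "data": {
  "rows": "-0.012 -0.04 0.121 0 0 0 -1;-0.012 -0.04 0.121 0 0 0 -1;-0.012 -0.04 0.121 0 0 0 -1;-0.012 -0.04 0.121 0 0 0 -1;-0.012 -0.04 0.121 0 0 0 -1"
}}

```text
time_s: 8.5
eef_pos: [0.507, -0.1385, 0.1351]
tcp_rot: [[-0.998, -0.066, -0.003], [-0.066, 0.998, 0.001], [0.003, 0.001, -1.0]]
ft_force: [-3.4, 2.5, 0.2]
finger_gap: 0.021
grip_force: 29.4
```

Emit:
{"op": "carry_out", "data": {
  "rows": "0 -0.02 0.13 0 0 0 -1;0 -0.02 0.13 0 0 0 -1;0 -0.02 0.13 0 0 0 -1;0 -0.02 0.13 0 0 0 -1;0 -0.02 0.13 0 0 0 -1"
}}

```text
time_s: 8.92
eef_pos: [0.5071, -0.1406, 0.1191]
tcp_rot: [[-0.998, -0.066, -0.002], [-0.066, 0.998, 0.001], [0.002, 0.002, -1.0]]
ft_force: [-4.4, 7.5, 2.4]
finger_gap: 0.0207
grip_force: 29.3
```

Run:
```python
from h import *
s=sense(); print((S.T@(s['eef_pos']-O)*1000).round(1),S.T@s['ft_force'],s['moment'],s['grip_force'],s['finger_gap'])
```

```text
[-88.6 -38.2 119.1] [-3.86159383  7.78716019  2.44007652] [1.15948326 0.65372141 0.00751951] 29.34389045694843 0.020698511414550296
```

Emit:
{"op": "carry_out", "data": {
  "rows": "0.004 0.039 0.127 0 0 0 -1;0.004 0.039 0.127 0 0 0 -1;0.004 0.039 0.127 0 0 0 -1;0.004 0.039 0.127 0 0 0 -1;0.004 0.039 0.127 0 0 0 -1"
}}

```text
time_s: 9.33
eef_pos: [0.5069, -0.1363, 0.1035]
tcp_rot: [[-0.998, -0.066, -0.0], [-0.066, 0.998, -0.0], [0.0, -0.0, -1.0]]
ft_force: [-4.2, 2.1, 4.2]
finger_gap: 0.021
grip_force: 29.2
```

Emit:
{"op": "carry_out", "data": {
  "rows": "0 0.078 0.106 0 0 0 -1;0 0.078 0.106 0 0 0 -1;0 0.078 0.106 0 0 0 -1;0 0.078 0.106 0 0 0 -1;0 0.078 0.106 0 0 0 -1"
}}

```text
time_s: 9.75
eef_pos: [0.5063, -0.1265, 0.0905]
tcp_rot: [[-0.998, -0.066, -0.0], [-0.066, 0.998, -0.0], [0.0, -0.0, -1.0]]
ft_force: [-6.8, 3.5, 9.3]
finger_gap: 0.0209
grip_force: 29.0
```

Emit:
{"op": "carry_out", "data": {
  "rows": "0 0.112 0.068 0 0 0 -1;0 0.112 0.068 0 0 0 -1;0 0.112 0.068 0 0 0 -1;0 0.112 0.068 0 0 0 -1;0 0.112 0.068 0 0 0 -1"
}}

```text
time_s: 10.17
eef_pos: [0.5054, -0.113, 0.0823]
tcp_rot: [[-0.998, -0.066, 0.0], [-0.066, 0.998, -0.001], [0.0, -0.001, -1.0]]
ft_force: [-8.2, -0.7, 13.2]
finger_gap: 0.0208
grip_force: 28.8
```

Run:
```python
from h import *
s=sense(); print((S.T@(s['eef_pos']-O)*1000).round(1),S.T@s['ft_force'],s['moment'],s['grip_force'],s['finger_gap'])
```

```text
[-88.5 -10.6  82.3] [-8.2679238  -0.12669516 13.24609762] [-0.17655322  1.27184873  0.01555688] 28.792440821416676 0.02082178819202963
```

Emit:
{"op": "carry_out", "data": {
  "rows": "0.01 0.13 0.008 0 0 0 -1;0.01 0.13 0.008 0 0 0 -1;0.01 0.13 0.008 0 0 0 -1;0.01 0.13 0.008 0 0 0 -1;0.01 0.13 0.008 0 0 0 -1"
}}

```text
time_s: 10.58
eef_pos: [0.5041, -0.0975, 0.0803]
tcp_rot: [[-0.998, -0.066, 0.002], [-0.066, 0.998, -0.002], [-0.002, -0.002, -1.0]]
ft_force: [1.4, -6.6, -6.6]
finger_gap: 0.0209
grip_force: 29.6
```

Emit:
{"op": "carry_out", "data": {
  "rows": "0 0.127 -0.031 0 0 0 -1;0 0.127 -0.031 0 0 0 -1;0 0.127 -0.031 0 0 0 -1;0 0.127 -0.031 0 0 0 -1;0 0.127 -0.031 0 0 0 -1"
}}

```text
time_s: 11.0
eef_pos: [0.5031, -0.0813, 0.084]
tcp_rot: [[-0.998, -0.066, 0.002], [-0.066, 0.998, -0.002], [-0.001, -0.002, -1.0]]
ft_force: [2.5, -6.4, -6.4]
finger_gap: 0.021
grip_force: 29.6
```

Emit:
{"op": "carry_out", "data": {
  "rows": "0 0.106 -0.078 0 0 0 -1;0 0.106 -0.078 0 0 0 -1;0 0.106 -0.078 0 0 0 -1;0 0.106 -0.078 0 0 0 -1;0 0.106 -0.078 0 0 0 -1"
}}

```text
time_s: 11.42
eef_pos: [0.5021, -0.0674, 0.0942]
tcp_rot: [[-0.998, -0.066, 0.001], [-0.066, 0.998, -0.001], [-0.001, -0.001, -1.0]]
ft_force: [4.5, -3.3, -8.4]
finger_gap: 0.0209
grip_force: 29.6
```

Run:
```python
from h import *
s=sense(); print((S.T@(s['eef_pos']-O)*1000).round(1),S.T@s['ft_force'],s['moment'],s['grip_force'],s['finger_gap'])
```

```text
[-88.8  35.2  94.2] [ 4.23780057 -3.557833   -8.44870135] [-0.52777462 -0.60316408 -0.03565051] 29.64719924144447 0.020887596811852194
```

Emit:
{"op": "carry_out", "data": {
  "rows": "-0.003 0.068 -0.112 0 0 0 -1;-0.003 0.068 -0.112 0 0 0 -1;-0.003 0.068 -0.112 0 0 0 -1;-0.003 0.068 -0.112 0 0 0 -1;-0.003 0.068 -0.112 0 0 0 -1"
}}

```text
time_s: 11.83
eef_pos: [0.5015, -0.0588, 0.1087]
tcp_rot: [[-0.998, -0.066, 0.001], [-0.066, 0.998, -0.001], [-0.001, -0.001, -1.0]]
ft_force: [3.1, -4.9, -7.0]
finger_gap: 0.0205
grip_force: 29.9
```

Emit:
{"op": "carry_out", "data": {
  "rows": "0 0.02 -0.13 0 0 0 -1;0 0.02 -0.13 0 0 0 -1;0 0.02 -0.13 0 0 0 -1;0 0.02 -0.13 0 0 0 -1;0 0.02 -0.13 0 0 0 -1"
}}

```text
time_s: 12.25
eef_pos: [0.5014, -0.0567, 0.1253]
tcp_rot: [[-0.998, -0.066, 0.001], [-0.066, 0.998, -0.001], [-0.001, -0.001, -1.0]]
ft_force: [4.4, -5.5, -9.3]
finger_gap: 0.0205
grip_force: 29.9
```

Run:
```python
from h import *
s=sense(); print((S.T@(s['eef_pos']-O)*1000).round(1),S.T@s['ft_force'],s['moment'],s['grip_force'],s['finger_gap'])
```

```text
[-88.8  45.9 125.3] [ 4.04945262 -5.80593946 -9.34705567] [-0.96844709 -0.67546129 -0.01286977] 29.927708082832396 0.020494857764615675
```

Emit:
{"op": "carry_out", "data": {
  "rows": "0 -0.036 -0.127 0 0 0 -1;0 -0.036 -0.127 0 0 0 -1;0 -0.036 -0.127 0 0 0 -1;0 -0.036 -0.127 0 0 0 -1;0 -0.036 -0.127 0 0 0 -1"
}}

```text
time_s: 12.67
eef_pos: [0.5017, -0.061, 0.1411]
tcp_rot: [[-0.998, -0.066, 0.001], [-0.066, 0.998, -0.001], [-0.001, -0.001, -1.0]]
ft_force: [5.6, -4.6, -9.8]
finger_gap: 0.0208
grip_force: 29.7
```

Emit:
{"op": "carry_out", "data": {
  "rows": "0 -0.078 -0.106 0 0 0 -1;0 -0.078 -0.106 0 0 0 -1;0 -0.078 -0.106 0 0 0 -1;0 -0.078 -0.106 0 0 0 -1;0 -0.078 -0.106 0 0 0 -1"
}}

```text
time_s: 13.08
eef_pos: [0.5023, -0.0709, 0.1541]
tcp_rot: [[-0.998, -0.066, 0.001], [-0.066, 0.998, -0.001], [-0.001, -0.001, -1.0]]
ft_force: [8.3, -5.8, -14.1]
finger_gap: 0.0208
grip_force: 30.0
```

Emit:
{"op": "carry_out", "data": {
  "rows": "0 -0.112 -0.068 0 0 0 -1;0 -0.112 -0.068 0 0 0 -1;0 -0.112 -0.068 0 0 0 -1;0 -0.112 -0.068 0 0 0 -1;0 -0.112 -0.068 0 0 0 -1"
}}

```text
time_s: 13.5
eef_pos: [0.5032, -0.0845, 0.1621]
tcp_rot: [[-0.998, -0.066, 0.001], [-0.066, 0.998, 0.0], [-0.001, 0.0, -1.0]]
ft_force: [9.1, -2.7, -18.1]
finger_gap: 0.0208
grip_force: 30.1
```

```bash
cat > fit.py <<'E'
from h import *
from scipy.optimize import least_squares
D=np.array([[float(x) for x in l.split()] for l in open('log.txt') if l.strip()])
w,F=D[:,:3],D[:,3:6]
q=(w-O)@S*1000; f=F@S
c=least_squares(lambda c:np.hypot(q[:,1]-c[0],q[:,2]-c[1])-42,[3.5,122]).x
r=q[:,1:]-c; th=np.unwrap(np.arctan2(-r[:,0],r[:,1]))
tn=np.stack([-np.cos(th),-np.sin(th)],1)
Ft=(f[:,1:]*tn).sum(1)*np.where(len(D[0])>6,1,1); Fr=(f[:,1:]*r/42).sum(1)
print('centre',c,'r',np.hypot(*r.T).round(1))
tau=-Ft*.042
sg=D[:,6]
# tau at the crank (positive sense) = drag*sg + A cos th + B sin th
A=np.stack([sg,np.cos(th),np.sin(th)],1)
x,*_=np.linalg.lstsq(A,tau,rcond=None)
for a in zip(th.round(2),tau.round(3),(A@x).round(3),Fr.round(1)): print(*a)
# gravity load: heavy angle phi+th; load torque on crank = -M sin(th+phi): =0 & restoring at th+phi=pi
M=np.hypot(x[1],x[2]); phi=np.arctan2(-x[1],-x[2]); print('drag',x[0],'M',M,'phi',phi,'target theta',(np.pi-phi)%(2*np.pi),'resid',np.std(tau-A@x))
s=sense();e=(S.T@(s['eef_pos']-O)*1000)[1:]-c; print('now',np.arctan2(-e[0],e[1]))
E
cat > log.txt <<'E'
0.5045 -0.1047 0.164 8.8 5.2 -12.2 1
0.5054 -0.1194 0.159 11.9 11.3 -16.4 1
0.5062 -0.1313 0.149 12.4 18.5 -13.5 1
0.507 -0.1385 0.1351 -3.4 2.5 0.2 1
0.5071 -0.1406 0.1191 -4.4 7.5 2.4 1
0.5069 -0.1363 0.1035 -4.2 2.1 4.2 1
0.5063 -0.1265 0.0905 -6.8 3.5 9.3 1
0.5054 -0.113 0.0823 -8.2 -0.7 13.2 1
0.5041 -0.0975 0.0803 1.4 -6.6 -6.6 1
0.5031 -0.0813 0.084 2.5 -6.4 -6.4 1
0.5021 -0.0674 0.0942 4.5 -3.3 -8.4 1
0.5015 -0.0588 0.1087 3.1 -4.9 -7 1
0.5014 -0.0567 0.1253 4.4 -5.5 -9.3 1
E
python3 fit.py
```

```text
centre [  3.71413449 122.19057098] r [42.2 42.2 42.2 41.9 42.1 42.  42.2 42.4 41.9 42.  42.1 42.2 42.3]
0.14 0.119 0.112 -12.8
0.51 0.047 0.066 -19.5
0.88 0.033 0.04 -22.3
1.26 0.043 0.036 -2.5
1.64 0.077 0.056 -7.9
2.03 0.114 0.098 -4.0
2.42 0.133 0.156 -9.6
2.8 0.193 0.22 -12.5
3.17 0.289 0.281 6.4
3.57 0.362 0.334 3.1
3.98 0.364 0.367 2.9
4.39 0.347 0.373 -2.6
4.79 0.372 0.353 -6.5
drag 0.20439045195139077 M 0.1699860436645229 phi 0.43489657620707883 target theta 2.7066960773827144 resid 0.018384555184426242
now -0.34307104266895316
```

Emit:
{"op": "carry_out", "data": {
  "rows": "-0.01 -0.13 -0.004 0 0 0 -1;-0.01 -0.13 -0.004 0 0 0 -1;-0.01 -0.13 -0.004 0 0 0 -1;-0.01 -0.13 -0.004 0 0 0 -1;-0.01 -0.13 -0.004 0 0 0 -1"
}}

```text
time_s: 13.92
eef_pos: [0.5044, -0.1006, 0.164]
tcp_rot: [[-0.998, -0.067, -0.001], [-0.067, 0.998, -0.0], [0.001, -0.0, -1.0]]
ft_force: [-5.7, 1.6, 5.7]
finger_gap: 0.0206
grip_force: 29.2
```

Emit:
{"op": "carry_out", "data": {
  "rows": "0 -0.127 0.031 0 0 0 -1;0 -0.127 0.031 0 0 0 -1;0 -0.127 0.031 0 0 0 -1;0 -0.127 0.031 0 0 0 -1;0 -0.127 0.031 0 0 0 -1"
}}

```text
time_s: 14.33
eef_pos: [0.5055, -0.1169, 0.1599]
tcp_rot: [[-0.998, -0.066, -0.001], [-0.066, 0.998, -0.001], [0.001, -0.001, -1.0]]
ft_force: [-2.8, 0.7, 1.2]
finger_gap: 0.0211
grip_force: 29.3
```

Emit:
{"op": "carry_out", "data": {
  "rows": "0 -0.106 0.078 0 0 0 -1;0 -0.106 0.078 0 0 0 -1;0 -0.106 0.078 0 0 0 -1;0 -0.106 0.078 0 0 0 -1;0 -0.106 0.078 0 0 0 -1"
}}

```text
time_s: 14.75
eef_pos: [0.5064, -0.1303, 0.1495]
tcp_rot: [[-0.998, -0.066, -0.001], [-0.066, 0.998, -0.001], [0.001, -0.001, -1.0]]
ft_force: [-3.2, 0.8, 0.9]
finger_gap: 0.0209
grip_force: 29.3
```

Emit:
{"op": "carry_out", "data": {
  "rows": "0 -0.068 0.112 0 0 0 -1;0 -0.068 0.112 0 0 0 -1;0 -0.068 0.112 0 0 0 -1;0 -0.068 0.112 0 0 0 -1;0 -0.068 0.112 0 0 0 -1"
}}

```text
time_s: 15.17
eef_pos: [0.5069, -0.1385, 0.1351]
tcp_rot: [[-0.998, -0.066, -0.002], [-0.066, 0.998, -0.0], [0.002, -0.0, -1.0]]
ft_force: [-4.4, 1.2, -0.6]
finger_gap: 0.0205
grip_force: 29.3
```

Now k=4..6, ending near θ≈2.4.

Emit:
{"op": "carry_out", "data": {
  "rows": "0 -0.018 0.13 0 0 0 -1;0 -0.018 0.13 0 0 0 -1;0 -0.018 0.13 0 0 0 -1;0 -0.018 0.13 0 0 0 -1;0 -0.018 0.13 0 0 0 -1"
}}

```text
time_s: 15.58
eef_pos: [0.5071, -0.1404, 0.1187]
tcp_rot: [[-0.998, -0.066, -0.002], [-0.066, 0.998, 0.0], [0.002, 0.0, -1.0]]
ft_force: [-4.7, 1.6, 1.1]
finger_gap: 0.021
grip_force: 29.3
```

Emit:
{"op": "carry_out", "data": {
  "rows": "0 0.035 0.127 0 0 0 -1;0 0.035 0.127 0 0 0 -1;0 0.035 0.127 0 0 0 -1;0 0.035 0.127 0 0 0 -1;0 0.035 0.127 0 0 0 -1"
}}

```text
time_s: 16.0
eef_pos: [0.5068, -0.1359, 0.1028]
tcp_rot: [[-0.998, -0.066, -0.002], [-0.066, 0.998, 0.0], [0.002, 0.0, -1.0]]
ft_force: [-5.7, 1.9, 4.1]
finger_gap: 0.0209
grip_force: 29.2
```

Emit:
{"op": "carry_out", "data": {
  "rows": "0 0.078 0.1 0 0 0 -1;0 0.078 0.1 0 0 0 -1;0 0.078 0.1 0 0 0 -1;0 0.078 0.1 0 0 0 -1;0 0.078 0.1 0 0 0 -1"
}}

```text
time_s: 16.42
eef_pos: [0.5062, -0.1263, 0.0905]
tcp_rot: [[-0.998, -0.066, -0.002], [-0.066, 0.998, -0.0], [0.002, -0.0, -1.0]]
ft_force: [-5.2, 0.0, 6.2]
finger_gap: 0.0207
grip_force: 29.1
```

```bash
cat >> log.txt <<'E'
0.5017 -0.061 0.1411 5.6 -4.6 -9.8 1
0.5023 -0.0709 0.1541 8.3 -5.8 -14.1 1
0.5032 -0.0845 0.1621 9.1 -2.7 -18.1 1
0.5044 -0.1006 0.164 -5.7 1.6 5.7 1
0.5055 -0.1169 0.1599 -2.8 .7 1.2 1
0.5064 -0.1303 0.1495 -3.2 .8 .9 1
0.5069 -0.1385 0.1351 -4.4 1.2 -.6 1
E
python3 - >>log.txt <<'E'
from workcell import sense
s=sense(); print(*s['eef_pos'],*s['ft_force'],1)
E
python3 fit.py; tail -1 log.txt
```

```text
centre [  3.8091633 122.2252674] r [42.2 42.2 42.3 42.  42.2 42.1 42.3 42.4 41.9 42.  42.  42.2 42.2 42.2
 42.3 42.3 41.8 41.9 41.8 42.  42.2]
0.14 0.118 0.086 -12.8
0.51 0.045 0.047 -19.6
0.88 0.031 0.027 -22.3
1.26 0.043 0.029 -2.5
1.64 0.076 0.056 -8.0
2.03 0.114 0.103 -4.0
2.42 0.134 0.163 -9.6
2.8 0.194 0.226 -12.5
3.17 0.288 0.284 6.4
3.57 0.362 0.332 3.1
3.98 0.363 0.358 2.9
4.39 0.347 0.357 -2.6
4.79 0.372 0.33 -6.5
5.18 0.275 0.283 -8.9
5.57 0.189 0.222 -14.9
5.94 0.124 0.16 -18.3
6.33 0.094 0.1 5.6
6.74 0.055 0.052 0.7
7.14 0.056 0.027 -0.2
7.54 -0.005 0.029 -1.6
8.71 0.159 0.164 -4.9
drag 0.19306986341931767 M 0.16810605324904254 phi 0.5427510531316957 target theta 2.5988416004580976 resid 0.02273440588271217
now 2.422322664727251
0.5062192577292132 -0.12634928346717783 0.09051593990180794 -5.237248364354149 0.0035566059364113972 6.153268921879805 1
```

Emit:
{"op": "carry_out", "data": {
  "rows": "0.004 0.112 0.064 0 0 0 -1;0.004 0.112 0.064 0 0 0 -1;0.004 0.112 0.064 0 0 0 -1;0.004 0.112 0.064 0 0 0 -1;0.004 0.112 0.064 0 0 0 -1"
}}

```text
time_s: 16.83
eef_pos: [0.5053, -0.113, 0.0826]
tcp_rot: [[-0.998, -0.066, -0.0], [-0.066, 0.998, -0.001], [0.0, -0.001, -1.0]]
ft_force: [-4.0, -3.6, 5.2]
finger_gap: 0.0206
grip_force: 29.1
```

Emit:
{"op": "carry_out", "data": {
  "rows": "0 0.13 0.018 0 0 0 -1;0 0.13 0.018 0 0 0 -1;0 0.13 0.018 0 0 0 -1;0 0.13 0.018 0 0 0 -1;0 0.13 0.018 0 0 0 -1"
}}

```text
time_s: 17.25
eef_pos: [0.5042, -0.0969, 0.0801]
tcp_rot: [[-0.998, -0.066, -0.001], [-0.066, 0.998, -0.002], [0.001, -0.002, -1.0]]
ft_force: [-3.6, -7.0, 2.3]
finger_gap: 0.0206
grip_force: 29.2
```

Emit:
{"op": "carry_out", "data": {
  "rows": "0 -0.13 -0.018 0 0 0 -1;0 -0.13 -0.018 0 0 0 -1;0 -0.13 -0.018 0 0 0 -1;0 -0.13 -0.018 0 0 0 -1;0 -0.13 -0.018 0 0 0 -1"
}}

```text
time_s: 17.67
eef_pos: [0.5052, -0.1125, 0.0825]
tcp_rot: [[-0.998, -0.066, -0.001], [-0.066, 0.998, 0.001], [0.001, 0.001, -1.0]]
ft_force: [-2.9, 3.4, -1.0]
finger_gap: 0.0209
grip_force: 29.4
```

Emit:
{"op": "carry_out", "data": {
  "rows": "0 -0.112 -0.066 0 0 0 -1;0 -0.112 -0.066 0 0 0 -1;0 -0.112 -0.066 0 0 0 -1;0 -0.112 -0.066 0 0 0 -1;0 -0.112 -0.066 0 0 0 -1"
}}

```text
time_s: 18.08
eef_pos: [0.5061, -0.1266, 0.091]
tcp_rot: [[-0.998, -0.066, -0.001], [-0.066, 0.998, 0.0], [0.001, 0.0, -1.0]]
ft_force: [-2.7, 1.6, -6.6]
finger_gap: 0.0209
grip_force: 29.6
```

Emit:
{"op": "carry_out", "data": {
  "rows": "0 -0.078 -0.104 0 0 0 -1;0 -0.078 -0.104 0 0 0 -1;0 -0.078 -0.104 0 0 0 -1;0 -0.078 -0.104 0 0 0 -1;0 -0.078 -0.104 0 0 0 -1"
}}

```text
time_s: 18.5
eef_pos: [0.5068, -0.1364, 0.1042]
tcp_rot: [[-0.998, -0.066, -0.0], [-0.066, 0.998, -0.0], [0.0, -0.0, -1.0]]
ft_force: [-4.0, 0.9, -6.3]
finger_gap: 0.0207
grip_force: 29.7
```

```bash
cat >> log.txt <<'E'
.5071 -.1404 .1187 -4.7 1.6 1.1 1
.5068 -.1359 .1028 -5.7 1.9 4.1 1
.5053 -.113 .0826 -4 -3.6 5.2 1
.5042 -.0969 .0801 -3.6 -7 2.3 1
.5052 -.1125 .0825 -2.9 3.4 -1 -1
.5061 -.1266 .091 -2.7 1.6 -6.6 -1
.5068 -.1364 .1042 -4 .9 -6.3 -1
E
sed -i 's/np.unwrap(\(.*\))$/\1/' fit.py; python3 fit.py|tail -9; python3 -c "
import numpy as np
for T in (2.6,2.65,2.7):
  a=np.array([3.8-42*np.sin(T),122.2+42*np.cos(T)]); print(T,a)
from h import *
s=sense();print((S.T@(s['eef_pos']-O)*1000))"
```

```text
1.65 0.039 0.055 -2.0
2.05 0.109 0.103 -3.9
2.79 0.206 0.222 -3.8
-3.1 0.279 0.282 -2.6
2.81 -0.156 -0.158 -0.2
2.41 -0.241 -0.224 3.7
2.01 -0.26 -0.284 1.7
drag 0.19108934896764196 M 0.16696912704645273 phi 0.5341513176471919 target theta 2.6074413359426014 resid 0.02102949076386515
now 2.0135211025178394
2.6 [-17.85105762  86.21067236]
2.65 [-16.02528273  85.17354777]
2.7 [-14.14995497  84.22897004]
[-88.62726124 -34.05959075 104.24734656]
```

Emit:
{"op": "carry_out", "data": {
  "rows": "0 0.06 0.09 0 0 0 -1;0 0.06 0.09 0 0 0 -1;0 0.06 0.09 0 0 0 -1;0 0.06 0.09 0 0 0 -1;0 0.06 0.09 0 0 0 -1"
}}

```text
time_s: 18.92
eef_pos: [0.5065, -0.1295, 0.0938]
tcp_rot: [[-0.998, -0.066, 0.001], [-0.066, 0.998, -0.002], [-0.001, -0.002, -1.0]]
ft_force: [-6.6, -3.4, 1.1]
finger_gap: 0.0206
grip_force: 29.2
```

Emit:
{"op": "carry_out", "data": {
  "rows": "0 0.115 0.09 0 0 0 -1;0 0.115 0.09 0 0 0 -1;0 0.115 0.085 0 0 0 -1;0 0.115 0.08 0 0 0 -1;0 0 0 0 0 0 -1"
}}

```text
time_s: 19.33
eef_pos: [0.5056, -0.1175, 0.0847]
tcp_rot: [[-0.998, -0.067, 0.0], [-0.067, 0.998, -0.002], [-0.0, -0.002, -1.0]]
ft_force: [-5.6, -3.7, -4.2]
finger_gap: 0.0208
grip_force: 29.5
```

```bash
python3 fit.py|tail -1; python3 -c "
from h import *
s=sense();print((S.T@(s['eef_pos']-O)*1000))"
```

```text
now 2.674810673066461
[-88.58322788 -15.07605681  84.72580946]
```

Emit:
{"op": "carry_out", "data": {
  "rows": "0 0 0 0 0 0 -1;0 0 0 0 0 0 -1;0 0 0 0 0 0 -1;0 0 0 0 0 0 -1;0 0 0 0 0 0 -1"
}}

```text
time_s: 19.75
eef_pos: [0.5056, -0.1175, 0.0847]
tcp_rot: [[-0.998, -0.066, 0.0], [-0.066, 0.998, -0.001], [-0.0, -0.001, -1.0]]
ft_force: [-6.2, -3.6, -4.1]
finger_gap: 0.0208
grip_force: 29.5
```

Run:
```python
from h import *
s=sense();print((S.T@(s['eef_pos']-O)*1000),np.abs(s['joint_vel']).max(),s['grip_force'])
p=grab_frame('top');d=spot_in('bearing_cap',p);print(d[:1])
print(job_done())
```

```text
[-88.57536112 -15.09631415  84.74744662] 0.0018827048164618485 29.481014013290405
[{'point': [0.6531, -0.0931, 0.1566], 'confidence': 0.87}]
the job is handed in; nothing more can be done
None
```

I pressed the cap shut, turned the rotor a full turn, and handed the job in at about 20 s with the crank gripped and still at 2.67 rad; my force fits put the heavy side straight down at 2.60–2.71 rad, but no verdict was returned.

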